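Scrape the stone chips off the carving board into the catch tray

TASK

Take the scraper with the upright grip out of the tool crate and use it to wipe all five stone chips off the steel board into the catch tray at its end, without touching the chips with the gripper or letting any fall beside the tray. Then stand the scraper back upright on the floor of the crate, without dropping it, and leave the other tools and stones where they are.

Things in the scene. Friction and masses are not known exactly. Their poses are not given: they have to be found in the camera images.
- scraper: the scraper: steel-shod wooden foot 140 mm long (its x) x 30 mm thick (its y) x 36 mm high, with a wooden grip on top, 80 mm long (x) x 24 mm thick (y), from 36 to 91 mm above the underside. 175 to 290 g. Origin at the centre of the underside, z up. It starts upright in the crate, its length roughly along the crate x; symmetric under a half turn about z
- crate: fixed open plywood tool crate, outside 230 (x) x 210 (y) x 45 mm high, walls and floor 6 mm thick, on the table; origin at the centre of its underside. The scraper stands in the middle lane (within about 40 mm of the crate x axis); the other tools lie along both long sides and are under 35 mm high
- board: fixed dark steel board on battens, 180 (x) x 240 (y) mm, its flat top 45 mm above its origin, which is at the centre of its underside on the table. The stone chips lie on it, within 60 mm of its middle in x and 65 mm in y. The long sides (+x, -x) are open; one short end (+y or -y) meets the catch tray, the other the stone blank
- tray: fixed open metal catch tray, outside 200 (x) x 130 (y) x 40 mm high, walls and floor 4 mm; origin at the centre of its underside, on the table. It stands against the +y or the -y end of the board (185 mm between origins), 5 mm lower than the board top, with the same yaw
- blank: fixed pale carved stone blank, 170 (x) x 120 (y) mm, 5 mm clear of the other end of the board, up to 75 mm high (30 mm above the board top); origin at the centre of its underside
- chip1: loose angular pale stone chip, about 26 x 20 x 18 mm, 11 to 31 g; origin in its middle. Starts on the board
- chip2: loose angular pale stone chip, about 22 x 21 x 20 mm, 11 to 31 g; origin in its middle. Starts on the board
- chip3: loose angular pale stone chip, about 28 x 18 x 16 mm, 11 to 31 g; origin in its middle. Starts on the board
- chip4: loose angular pale stone chip, about 24 x 22 x 22 mm, 11 to 31 g; origin in its middle. Starts on the board
- chip5: loose angular pale stone chip, about 21 x 18 x 17 mm, 11 to 31 g; origin in its middle. Starts on the board
- rubbing_block: flat wooden rubbing block with a black rubber top, without a grip, 90 x 34 x 29 mm, in the crate on its -y side; to be left alone. Origin at its underside
- chisel_a: chisel 190 mm long, 18 mm thick, lying in the crate near its +y wall; to be left alone. Origin at its underside
- chisel_b: chisel 170 mm long, 18 mm thick, lying in the crate between chisel_a and the scraper; to be left alone. Origin at its underside
- mallet: wooden mallet on the table, head 65 x 120 x 60 mm with a 170 mm handle; to be left alone. Origin at its underside
- rasp: flat steel rasp with a wooden handle, 240 mm long, lying on the table near the robot; to be left alone. Origin at its underside
- lump: rough pale stone lump on the table, about 100 x 130 x 90 mm; to be left alone. Origin at its underside

How it is judged:
By the outcome, as a careful person would: the job done as asked, in the order asked, and still so for the second after the job is handed in, with the robot touching nothing.
It also fails if it takes over 51 s, if anything falls off the work surface, if the arm or the gripper's body presses on something with over 40 N, if the wrist force passes 120 N, or if a joint passes its speed limit or range.

ROBOT

A 6-joint arm with a two-finger parallel gripper is mounted at the origin on the work surface. World frame = base frame: x ahead of the robot, y to its left, z up, the work surface at z = 0. Lengths are in m, angles in rad, forces in N, time in s.
With the tool pointing down it reaches from about 0.3 to 0.85 m from the base axis. Payload 5.4 kg.
Tool frame: the origin (TCP) lies on the centre line of the jaws, within the pads' length; the fingertips stand 11 mm ahead of it and the grasp point (between the pads) lies 8 mm behind it; z points along the fingers, y is the direction in which the jaws open and shut (so a half turn about z gives the same grasp; the last joint's range is limited). The gripper opens to 85 mm and grips with 20 to 120 N. Pads are 22 mm wide; open, the fingers measure 114 mm over their backs; the gripper's body (76 mm by 85 mm) begins 54 mm behind the grasp point. The pads swing forward as they close: fully open they stand 13 mm farther back than shut.
Start: joints at [1.068, 0.158, 1.597, -0, 1.386, -0.21], TCP at [0.166, 0.551, 0.242] pointing down, gripper open.
Joint ranges: [-2.91, 2.91], [-0.94, 2.29], [0.18, 2.7], [-1.29, 4.43], [0.17, 2.64], [-3, 3]. Speed limits (rad/s): [2.57, 2.57, 3.14, 3.14, 3.14, 3.14].

INTERFACE

Orientations are given as a rotation vector (axis times angle).
In Python, from workcell import r gives the robot as it stands.
- The arm moves only by the tool servo_tool, never from a script. Its argument "deltas" is a list of rows, each an object with "offset": the shift along the world's x, y, z in m, a list of three; "angular": the turn, a rotation vector about the world's x, y, z in rad, a list of three; "claw": the opening in per cent of the stroke, from 0 (shut) to 100 (fully open). A call has 1 to 10 rows; each row shifts and turns the pose as measured when the row begins; what a row does not reach is not made up. A row lasts 1/10 s, in which the tool goes at most 50 mm and 8.59 degrees, less where a joint would pass 70% of its speed; a pose out of reach is approached as far as the arm can. A call is refused whole if a number of a shift passes 0.05 or a number of a turn 0.15, either way. A call with a gripper value outside its range is refused whole. The fingers move at their own pace and stop on an object; the grip force is fixed at half the most. Time passes only in rows, so rows that do not move let the fingers close. It gives the time, the measured TCP pose, the force and the opening at its end, in the units of the state.
- r.get_obs(): the state, without advancing time (a new reading comes with each control period).
- r.grab_frame(name): name is "side" or "top" or "wrist"; returns a dict with "img" (384x512x3 uint8, blue, green, red), "vfov" (degrees; the focal length in pixels is half the picture's height over the tangent of half this angle, whatever the lens; pixels are square), "cx", "cy" (the principal point, pixels), "dist_coeffs" ([k1, k2, p1, p2, k3] as OpenCV has them; the pictures are not rectified), "rvec" (rotation vector, rad) and "tvec" (3), from world to camera coordinates, as OpenCV has them. Camera axes: x right, y down, z forward; pixel columns grow to the right and rows downward; lengths in m; the calibration is good to about 2 mm. A picture is of the moment at which its call begins. There is no depth.
- r.hand_in(): hands the job in, once; it reports no verdict.
The state is a dict: "time_s": time; "joint_pos": joint angles; "joint_vel": joint speeds; "tau": joint torques, N m; "ee_pos": TCP position; "orientation": TCP orientation; "force": force on the tool from outside, world axes, zero at the start; "moment": the same for the moment, N m; "finger_gap": finger opening in m.
Only numpy, scipy, OpenCV 4.12 (cv2) and the standard library are available. Lean on these libraries where they do the work, as an engineer would, in place of code of your own. Each camera call takes 0.05 s, during which the arm holds its last target. There are 200 camera calls.

## Working session

There is one attempt and no reset: what is moved stays moved. The work goes in short steps, Python scripts to look and compute and a tool call to move; the robot and the scene stay as the last step left them, time stands still between calls to the robot, and variables do not carry over. Pictures are saved under pics/ and viewed, about 8 in all and at most 12, crops included, and the job is handed in when it is done.

Besides the shell and the picture viewer there is one more tool, called after "Emit:" by a JSON object that holds its "name" and its "arguments". servo_tool: Moves the arm, as the interface text tells. Its arguments: {"type":"object","properties":{"deltas":{"type":"array"}},"required":["deltas"]}

```bash
mkdir -p pics; ls
cat > h.py <<'E'
import numpy as np, cv2, json
from workcell import r
def grab(n,fn):
    f=r.grab_frame(n); cv2.imwrite('pics/%s.png'%fn,f['img'])
    g={k:(np.asarray(v).tolist()) for k,v in f.items() if k!='img'}
    json.dump(g,open('pics/%s.json'%fn,'w')); return f
def cam(fn):
    g=json.load(open('pics/%s.json'%fn)); F=192/np.tan(np.radians(g['vfov'])/2)
    K=np.array([[F,0,g['cx']],[0,F,g['cy']],[0,0,1]]); return K,np.array(g['dist_coeffs']),np.array(g['rvec']).reshape(3),np.array(g['tvec']).reshape(3)
def px2w(fn,uv,z):
    K,d,rv,t=cam(fn); R=cv2.Rodrigues(rv)[0]
    p=cv2.undistortPoints(np.array(uv,float).reshape(-1,1,2),K,d).reshape(-1,2)
    D=np.c_[p,np.ones(len(p))]@R; C=-R.T@t
    z=np.broadcast_to(z,len(p)); return C+D*((z-C[2])/D[:,2])[:,None]
def w2px(fn,P):
    K,d,rv,t=cam(fn); return cv2.projectPoints(np.array(P,float).reshape(-1,1,3),rv,t,K,d)[0].reshape(-1,2)
E
python3 - <<'E'
from h import *
a=grab('top','top0')['img'];b=grab('side','side0')['img']
o=r.get_obs();print({k:np.round(v,3) for k,v in o.items()})
cv2.imwrite('pics/top0b.png',cv2.resize(a,(800,600)));cv2.imwrite('pics/side0b.png',cv2.resize(b,(800,600)))
E
```

```text
pics
{'time_s': np.float64(0.1), 'joint_pos': array([ 1.068,  0.159,  1.598,  0.   ,  1.386, -0.21 ]), 'joint_vel': array([ 0.001, -0.   , -0.004, -0.001,  0.   ,  0.   ]), 'tau': array([-1.0000e-03, -3.9699e+01, -3.3234e+01, -0.0000e+00,  4.0000e-03,
        0.0000e+00]), 'ee_pos': array([0.166, 0.55 , 0.241]), 'orientation': array([-4.580e-01, -3.107e+00,  3.000e-03]), 'force': array([ 0.261,  0.579, -0.908]), 'moment': array([-0.01 , -0.026, -0.015]), 'finger_gap': np.float64(0.085)}
```

View pics/top0b.png

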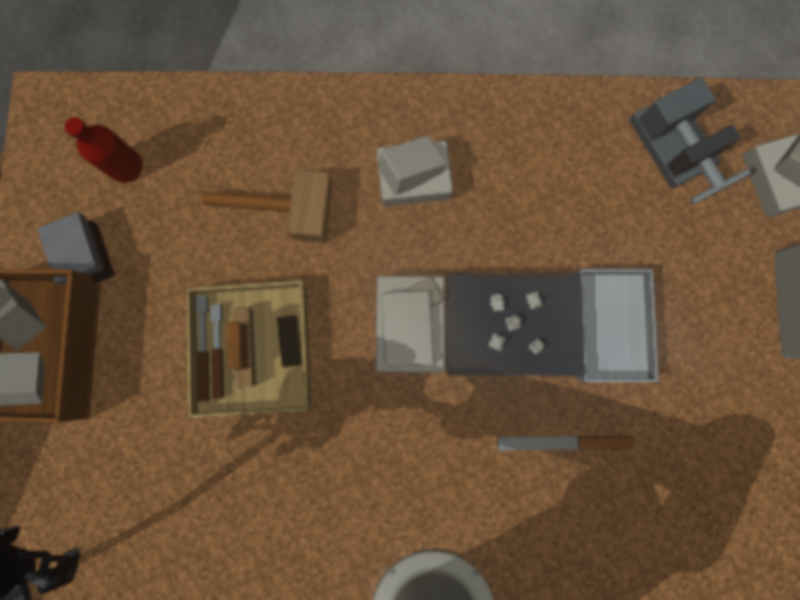

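View pics/side0b.png

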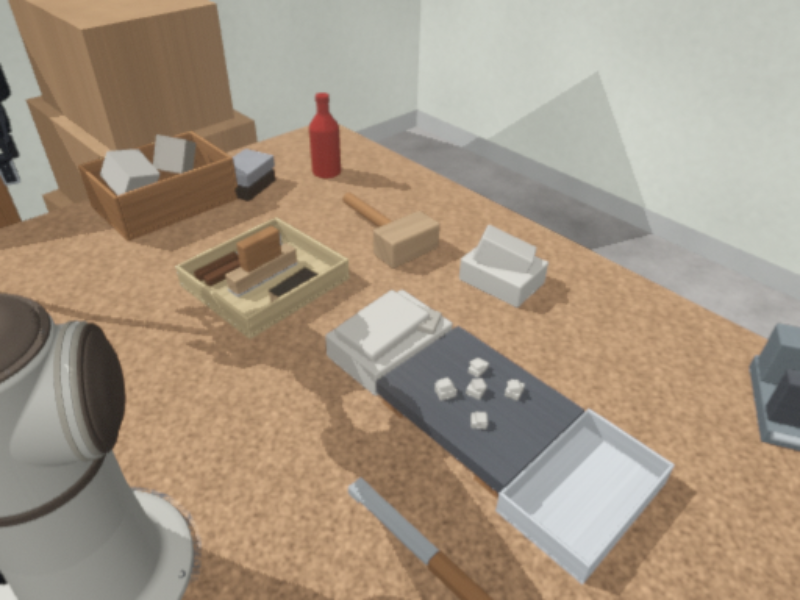

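The top view has world x up and y to the left. The crate is at about (248,348), with the scraper grip at (237,345). The board spans (445–582, 272–377), the tray is on its right (-y) end, and five chips lie between x 497 and 537.

Run:
```python
from h import *
s=1.5625
q=lambda L:np.array(L)/s
def p(n,L,z): print(n,px2w('top0',q(L),z).round(3)[:,:2].tolist())
p('crate rim TL,TR,BR,BL',[(189,289),(303,281),(308,410),(190,416)],.045)
p('grip top corners',[(228,321),(241,321),(246,368),(229,369)],.091)
p('foot ends right edge',[(249,306),(254,385)],.036)
p('board TL TR BL BR',[(445,275),(582,273),(445,374),(583,377)],.045)
p('tray rim',[(581,270),(653,269),(658,381),(584,381)],.04)
p('blank',[(377,278),(443,276),(445,371),(377,371)],.045)
p('chips',[(498,302),(534,299),(513,323),(498,342),(537,346)],.055)
K,d,rv,t=cam('top0');print(-cv2.Rodrigues(rv)[0].T@t)
im=cv2.imread('pics/top0.png')
cv2.imwrite('pics/topc.png',cv2.resize(im[165:280,110:215],None,fx=5,fy=5,interpolation=cv2.INTER_CUBIC))
# grip segmentation
```

```text
crate rim TL,TR,BR,BL [[0.554, 0.443], [0.571, 0.239], [0.345, 0.221], [0.331, 0.427]]
grip top corners [[0.493, 0.356], [0.494, 0.334], [0.415, 0.321], [0.412, 0.35]]
foot ends right edge [[0.526, 0.336], [0.386, 0.32]]
board TL TR BL BR [[0.586, -0.014], [0.594, -0.258], [0.411, -0.015], [0.41, -0.256]]
tray rim [[0.6, -0.258], [0.604, -0.388], [0.405, -0.389], [0.403, -0.259]]
blank [[0.579, 0.107], [0.584, -0.011], [0.416, -0.015], [0.414, 0.103]]
chips [[0.538, -0.107], [0.544, -0.17], [0.501, -0.133], [0.468, -0.106], [0.462, -0.174]]
[0.39996748 0.05651517 1.09834326]
```

View pics/topc.png

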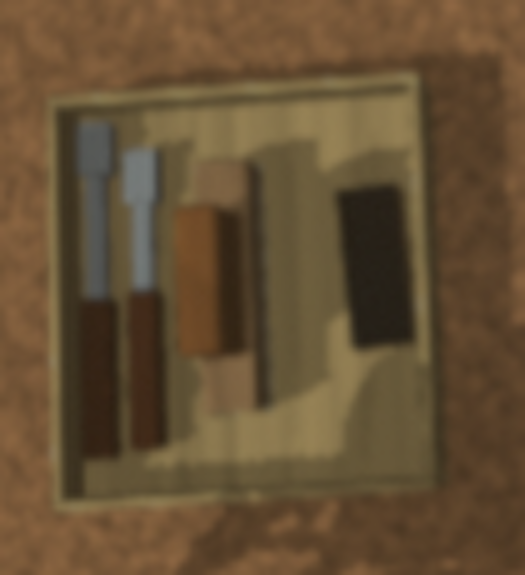

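Run:
```python
from h import *
A=np.array([(176,207),(219,205),(222,353),(180,357)])/5+[110,165]-.4
P=px2w('top0',A,.097)[:,:2];print(P.round(4),P.mean(0))
B=np.array([(248,160),(259,408)])/5+[110,165]-.4
P2=px2w('top0',B,.042)[:,:2];print(P2.round(4))
for a,b in((P[0],P[3]),(P[1],P[2]),P2): v=a-b;print(np.arctan2(v[1],v[0]),np.linalg.norm(v))
C=np.array([(50,103),(417,75),(432,485),(58,507)])/5+[110,165]-.4
Q=px2w('top0',C,.045)[:,:2];print(Q.round(4),Q.mean(0))
```

```text
[[0.4912 0.3569]
 [0.4926 0.3341]
 [0.4153 0.3285]
 [0.4128 0.3504]] [0.45295108 0.34246168]
[[0.5231 0.3345]
 [0.3866 0.3215]]
0.08270945709247761 0.07864553521272527
0.07327044701791002 0.07753944112946035
0.09506182787799616 0.13712746781837992
[[0.553  0.4469]
 [0.572  0.2414]
 [0.3472 0.2244]
 [0.3311 0.4281]] [0.45083491 0.33520189]
```

Emit:
{"name": "servo_tool", "arguments": {"deltas": [{"offset": [0.03, -0.025, 0], "angular": [0, 0, 0.05], "claw": 100}, {"offset": [0.035, -0.028, 0], "angular": [0, 0, 0.05], "claw": 100}, {"offset": [0.035, -0.028, 0], "angular": [0, 0, 0.05], "claw": 100}, {"offset": [0.035, -0.028, 0], "angular": [0, 0, 0.05], "claw": 100}, {"offset": [0.035, -0.028, 0], "angular": [0, 0, 0.05], "claw": 100}, {"offset": [0.035, -0.025, 0], "angular": [0, 0, 0.05], "claw": 100}, {"offset": [0.035, -0.025, 0], "angular": [0, 0, 0.05], "claw": 100}, {"offset": [0.025, -0.02, 0], "angular": [0, 0, 0.03], "claw": 100}, {"offset": [0.01, -0.01, 0], "angular": [0, 0, 0], "claw": 100}, {"offset": [0, 0, 0], "angular": [0, 0, 0], "claw": 100}]}}

```text
time_s: 1.1
ee_pos: [0.446, 0.3217, 0.2366]
orientation: [0.166, -3.13, 0.01]
force: [-0.5, 0.1, -0.1]
finger_gap: 0.0855
```

Run:
```python
from h import *
a=grab('wrist','w1')['img'];cv2.imwrite('pics/w1b.png',cv2.resize(a,(800,600)))
```

```text
(no output)
```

View pics/w1b.png

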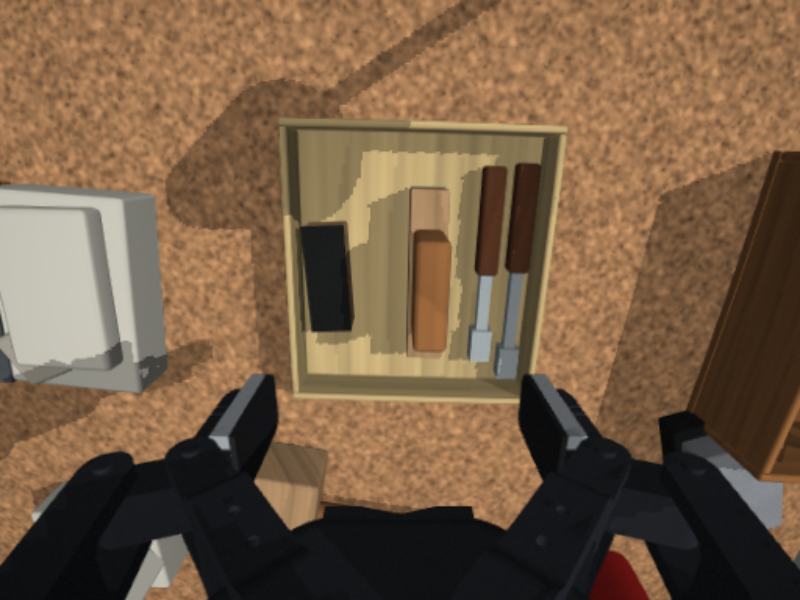

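The wrist view looks down on the crate with -x up. The grip top spans (414–449, 234–352) and the foot spans (407–449, 187–356). The rubbing block and both chisels are well clear.

Run:
```python
from h import *
q=lambda L:np.array(L)/1.5625-.2
def rep(n,A,z):
    P=px2w('w1',q(A),z)[:,:2]; c=P.mean(0); print(n,P.round(4).tolist(),c.round(4))
    for a,b in((P[0],P[3]),(P[1],P[2])): v=b-a;print('  yaw',np.arctan2(v[1],v[0]).round(3),np.linalg.norm(v).round(3))
rep('grip',[(415,234),(449,234),(447,352),(413,352)],.097)
rep('foot',[(411,187),(449,188),(447,356),(407,356)],.042)
rep('crate rim',[(280,121),(566,127),(523,401),(297,397)],.045)
o=r.get_obs();R=cv2.Rodrigues(o['orientation'])[0];print(o['ee_pos'].round(4),R.round(3))
```

```text
grip [[0.4114, 0.3282], [0.4091, 0.35], [0.4918, 0.3605], [0.4944, 0.3367]] [0.4517 0.3438]
  yaw 0.102 0.083
  yaw 0.126 0.083
foot [[0.3853, 0.3238], [0.3829, 0.3523], [0.5205, 0.3704], [0.5242, 0.3366]] [0.4532 0.3458]
  yaw 0.092 0.139
  yaw 0.13 0.139
crate rim [[0.3488, 0.2248], [0.3306, 0.4299], [0.555, 0.4424], [0.5728, 0.2451]] [0.4518 0.3356]
  yaw 0.09 0.225
  yaw 0.056 0.225
[0.4452 0.3224 0.2365] [[-0.994 -0.107 -0.007]
 [-0.107  0.994 -0.007]
 [ 0.007 -0.006 -1.   ]]
```

Emit:
{"name": "servo_tool", "arguments": {"deltas": [{"offset": [0.004, 0.012, 0], "angular": [0.007, -0.007, -0.01], "claw": 100}, {"offset": [0.003, 0.008, -0.02], "angular": [0, 0, 0], "claw": 100}, {"offset": [0, 0, -0.03], "angular": [0, 0, 0], "claw": 100}, {"offset": [0, 0, -0.03], "angular": [0, 0, 0], "claw": 100}, {"offset": [0, 0, -0.03], "angular": [0, 0, 0], "claw": 100}, {"offset": [0, 0, -0.02], "angular": [0, 0, 0], "claw": 100}, {"offset": [0, 0, 0], "angular": [0, 0, 0], "claw": 100}]}}

```text
time_s: 1.85
ee_pos: [0.4446, 0.3568, 0.1039]
orientation: [-0.166, 3.133, 0.014]
force: [-1.1, 0.2, -0.8]
finger_gap: 0.0853
```

Emit:
{"name": "servo_tool", "arguments": {"deltas": [{"offset": [0.007, -0.013, 0], "angular": [0, 0, -0.01], "claw": 100}, {"offset": [0, 0, 0], "angular": [0, 0, 0], "claw": 100}, {"offset": [0, 0, 0], "angular": [0, 0, 0], "claw": 100}]}}

```text
time_s: 2.15
ee_pos: [0.4521, 0.3461, 0.1068]
orientation: [-0.154, 3.13, 0.017]
force: [0.9, -0.7, 0.0]
finger_gap: 0.0855
```

```bash
cat > st.py <<'E'
from h import *
o=r.get_obs();R=cv2.Rodrigues(o['orientation'])[0]
print('t',o['time_s'],'p',o['ee_pos'].round(4),'z',R[:,2].round(4),'yaw',np.arctan2(-R[0,1],R[1,1]).round(4),'gap',o['finger_gap'].round(4),'F',o['force'].round(2),'M',o['moment'].round(2),'q',o['joint_pos'].round(2))
E
python3 st.py
```

```text
Traceback (most recent call last):
  File "st.py", line 3, in <module>
    print('t',o['time_s'],'p',o['ee_pos'].round(4),'z',R[:,2].round(4),'yaw',np.arctan2(-R[0,1],R[1,1]).round(4),'gap',o['finger_gap'].round(4),'F',o['force'].round(2),'M',o['moment'].round(2),'q',o['joint_pos'].round(2))
                                                                                                                       ^^^^^^^^^^^^^^^^^^^^^
AttributeError: 'float' object has no attribute 'round'
```

```bash
sed -i "s/o\['finger_gap'\].round(4)/round(o['finger_gap'],4)/" st.py; python3 st.py
```

```text
t 2.15 p [0.4521 0.3461 0.1068] z [ 0.0076  0.0114 -0.9999] yaw 0.0982 gap 0.0855 F [ 0.91 -0.66  0.04] M [-0.01 -0.01  0.03] q [ 0.44  0.28  1.74  0.01  1.11 -1.24]
```

Emit:
{"name": "servo_tool", "arguments": {"deltas": [{"offset": [0, -0.002, -0.015], "angular": [-0.01, 0.007, 0], "claw": 100}, {"offset": [0, 0, -0.015], "angular": [0, 0, 0], "claw": 100}, {"offset": [0, 0, -0.008], "angular": [0, 0, 0], "claw": 100}, {"offset": [0, 0, 0], "angular": [0, 0, 0], "claw": 100}, {"offset": [0, 0, 0], "angular": [0, 0, 0], "claw": 100}]}}

```text
time_s: 2.65
ee_pos: [0.4533, 0.3443, 0.0672]
orientation: [-0.152, 3.135, 0.003]
force: [0.4, -0.5, -0.4]
finger_gap: 0.0855
```

```bash
python3 st.py
```

```text
t 2.65 p [0.4533 0.3443 0.0672] z [ 0.0028  0.0022 -1.    ] yaw 0.0971 gap 0.0855 F [ 0.38 -0.46 -0.43] M [-0.01  0.02  0.01] q [ 0.44  0.34  1.75  0.    1.05 -1.23]
```

Emit:
{"name": "servo_tool", "arguments": {"deltas": [{"offset": [0, -0.001, -0.003], "angular": [0, 0, 0], "claw": 100}, {"offset": [0, 0, 0], "angular": [0, 0, 0], "claw": 50}, {"offset": [0, 0, 0], "angular": [0, 0, 0], "claw": 30}, {"offset": [0, 0, 0], "angular": [0, 0, 0], "claw": 10}, {"offset": [0, 0, 0], "angular": [0, 0, 0], "claw": 0}, {"offset": [0, 0, 0], "angular": [0, 0, 0], "claw": 0}, {"offset": [0, 0, 0], "angular": [0, 0, 0], "claw": 0}, {"offset": [0, 0, 0], "angular": [0, 0, 0], "claw": 0}, {"offset": [0, 0, 0], "angular": [0, 0, 0], "claw": 0}, {"offset": [0, 0, 0], "angular": [0, 0, 0], "claw": 0}]}}

```text
time_s: 3.65
ee_pos: [0.4539, 0.3435, 0.065]
orientation: [-0.152, 3.133, 0.004]
force: [1.2, 0.2, -0.8]
finger_gap: 0.0232
```

```bash
python3 st.py
```

```text
t 3.65 p [0.4539 0.3435 0.065 ] z [ 0.0047  0.0029 -1.    ] yaw 0.0972 gap 0.0232 F [ 1.21  0.19 -0.81] M [-0.06  0.06  0.06] q [ 0.44  0.34  1.75  0.    1.04 -1.23]
```

Emit:
{"name": "servo_tool", "arguments": {"deltas": [{"offset": [0, 0, 0.015], "angular": [0, 0, 0], "claw": 0}, {"offset": [0, 0, 0.03], "angular": [0, 0, 0], "claw": 0}, {"offset": [0, 0, 0.04], "angular": [0, 0, 0], "claw": 0}, {"offset": [0, 0, 0.03], "angular": [0, 0, 0], "claw": 0}, {"offset": [0, 0, 0.01], "angular": [0, 0, 0], "claw": 0}, {"offset": [0, 0, 0], "angular": [0, 0, 0], "claw": 0}, {"offset": [0, 0, 0], "angular": [0, 0, 0], "claw": 0}]}}

```text
time_s: 4.35
ee_pos: [0.4504, 0.342, 0.1948]
orientation: [0.153, -3.137, -0.001]
force: [-0.7, 0.5, -2.3]
finger_gap: 0.0231
```

Emit:
{"name": "servo_tool", "arguments": {"deltas": [{"offset": [0.005, -0.02, 0], "angular": [0, 0, -0.01], "claw": 0}, {"offset": [0.005, -0.035, 0], "angular": [0, 0, -0.01], "claw": 0}, {"offset": [0.005, -0.04, 0], "angular": [0, 0, -0.01], "claw": 0}, {"offset": [0.005, -0.04, 0], "angular": [0, 0, -0.01], "claw": 0}, {"offset": [0.005, -0.04, 0], "angular": [0, 0, -0.01], "claw": 0}, {"offset": [0.005, -0.04, 0], "angular": [0, 0, -0.01], "claw": 0}, {"offset": [0.005, -0.035, 0], "angular": [0, 0, -0.01], "claw": 0}, {"offset": [0.005, -0.025, 0], "angular": [0, 0, -0.01], "claw": 0}, {"offset": [0, -0.01, 0], "angular": [0, 0, 0], "claw": 0}, {"offset": [0, 0, 0], "angular": [0, 0, 0], "claw": 0}]}}

```text
time_s: 5.35
ee_pos: [0.4784, 0.0463, 0.1746]
orientation: [0.026, -3.108, -0.001]
force: [-0.0, 0.3, -2.1]
finger_gap: 0.0232
```

```bash
python3 - <<'E'
from h import *
a=grab('side','s2')['img'];b=grab('top','t2')['img']
cv2.imwrite('pics/m2.png',np.vstack([cv2.resize(a[60:360],(512,300)),b[100:300]]))
E
python3 st.py
```

```text
t 5.45 p [0.4784 0.0477 0.1749] z [-3.340e-02  6.000e-04 -9.994e-01] yaw 0.0184 gap 0.0233 F [-0.89  0.44 -3.03] M [-0.02 -0.03 -0.07] q [-0.15  0.    1.9  -0.    1.27 -1.74]
```

View pics/m2.png

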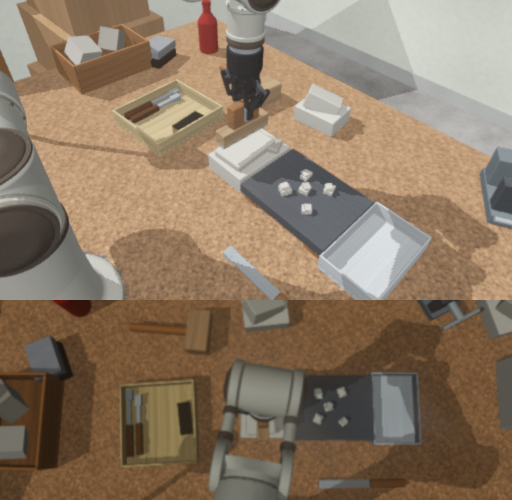

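The scraper is held upright above the blank at about (243,125) in the side view. All five chips are still on the board.

Emit:
{"name": "servo_tool", "arguments": {"deltas": [{"offset": [0.006, -0.02, 0.002], "angular": [0, -0.033, 0], "claw": 0}, {"offset": [0.006, -0.03, 0.002], "angular": [0, 0, 0], "claw": 0}, {"offset": [0.006, -0.03, 0.002], "angular": [0, 0, 0], "claw": 0}, {"offset": [0.003, -0.015, 0], "angular": [0, 0, 0], "claw": 0}, {"offset": [0, 0, 0], "angular": [0, 0, 0], "claw": 0}, {"offset": [0, 0, 0], "angular": [0, 0, 0], "claw": 0}]}}

```text
time_s: 6.05
ee_pos: [0.4987, -0.0409, 0.179]
orientation: [0.048, -3.139, -0.009]
force: [0.0, 1.2, -1.8]
finger_gap: 0.0232
```

```bash
python3 st.py
```

```text
t 6.05 p [ 0.4987 -0.0409  0.179 ] z [-0.0026  0.0056 -1.    ] yaw 0.0304 gap 0.0232 F [ 0.04  1.17 -1.84] M [ 0.02  0.01 -0.07] q [-0.33  0.03  1.87  0.    1.25 -1.93]
```

Emit:
{"name": "servo_tool", "arguments": {"deltas": [{"offset": [0.003, -0.013, 0], "angular": [-0.005, -0.003, -0.015], "claw": 0}, {"offset": [0, 0, -0.01], "angular": [0, 0, 0], "claw": 0}, {"offset": [0, 0, -0.02], "angular": [0, 0, 0], "claw": 0}, {"offset": [0, 0, -0.015], "angular": [0, 0, 0], "claw": 0}, {"offset": [0, 0, -0.006], "angular": [0, 0, 0], "claw": 0}, {"offset": [0, 0, 0], "angular": [0, 0, 0], "claw": 0}, {"offset": [0, 0, 0], "angular": [0, 0, 0], "claw": 0}]}}

```text
time_s: 6.75
ee_pos: [0.5008, -0.0501, 0.1238]
orientation: [0.03, -3.14, -0.004]
force: [-0.6, -0.2, -1.5]
finger_gap: 0.0231
```

```bash
python3 st.py
```

```text
t 6.75 p [ 0.5008 -0.0501  0.1238] z [-0.0012  0.0026 -1.    ] yaw 0.0189 gap 0.0231 F [-0.64 -0.21 -1.45] M [ 0.02  0.01 -0.  ] q [-0.34  0.1   1.91  0.    1.13 -1.93]
```

Emit:
{"name": "servo_tool", "arguments": {"deltas": [{"offset": [0.001, -0.004, -0.01], "angular": [0, 0, -0.004], "claw": 0}, {"offset": [0, 0, -0.006], "angular": [0, 0, 0], "claw": 0}, {"offset": [0, 0, 0], "angular": [0, 0, 0], "claw": 0}, {"offset": [0, 0, 0], "angular": [0, 0, 0], "claw": 0}]}}

```text
time_s: 7.15
ee_pos: [0.503, -0.0548, 0.108]
orientation: [-0.023, 3.14, 0.002]
force: [-0.0, -0.3, -2.2]
finger_gap: 0.0236
```

```bash
python3 - <<'E'
from h import *
a=grab('wrist','w3')['img'];b=grab('side','s3')['img']
cv2.imwrite('pics/m3.png',np.hstack([cv2.resize(a,(400,300)),cv2.resize(b[130:330,200:467],(400,300))]))
E
python3 st.py
```

```text
t 7.25 p [ 0.503  -0.0547  0.1081] z [ 0.0018  0.0015 -1.    ] yaw 0.0147 gap 0.0231 F [-1.2  -0.12 -1.04] M [-0.03  0.   -0.05] q [-0.35  0.13  1.91  0.    1.1  -1.94]
```

View pics/m3.png

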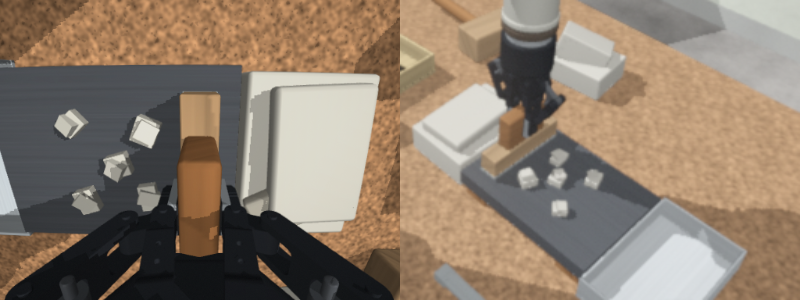

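The foot sits square behind all five chips on the board, with margin at both ends, and it is clear of the blank. I'll start wiping.

Emit:
{"name": "servo_tool", "arguments": {"deltas": [{"offset": [0, 0, -0.002], "angular": [0, 0, 0], "claw": 0}, {"offset": [0, -0.006, 0], "angular": [0, 0, 0], "claw": 0}, {"offset": [0, -0.01, 0], "angular": [0, 0, 0], "claw": 0}, {"offset": [0, -0.01, 0], "angular": [0, 0, 0], "claw": 0}, {"offset": [0, 0, 0], "angular": [0, 0, 0], "claw": 0}]}}

```text
time_s: 7.75
ee_pos: [0.5036, -0.0833, 0.1068]
orientation: [-0.024, 3.138, 0.001]
force: [0.2, 0.7, -1.3]
finger_gap: 0.0233
```

```bash
python3 st.py
```

```text
t 7.75 p [ 0.5036 -0.0833  0.1068] z [ 3.5e-03  5.0e-04 -1.0e+00] yaw 0.0151 gap 0.0233 F [ 0.23  0.65 -1.27] M [ 0.05 -0.02 -0.08] q [-0.4   0.14  1.9   0.    1.1  -1.99]
```

Emit:
{"name": "servo_tool", "arguments": {"deltas": [{"offset": [0, -0.005, -0.001], "angular": [0, 0.003, 0], "claw": 0}, {"offset": [0, -0.01, 0], "angular": [0, 0, 0], "claw": 0}, {"offset": [0, -0.01, 0], "angular": [0, 0, 0], "claw": 0}, {"offset": [0, -0.01, 0], "angular": [0, 0, 0], "claw": 0}, {"offset": [0, -0.01, 0], "angular": [0, 0, 0], "claw": 0}, {"offset": [0, -0.01, 0], "angular": [0, 0, 0], "claw": 0}, {"offset": [0, 0, 0], "angular": [0, 0, 0], "claw": 0}]}}

```text
time_s: 8.45
ee_pos: [0.5035, -0.1441, 0.1058]
orientation: [-0.021, 3.141, 0.001]
force: [0.3, -1.1, -1.5]
finger_gap: 0.0233
```

```bash
python3 st.py
```

```text
t 8.45 p [ 0.5035 -0.1441  0.1058] z [ 4.e-04  7.e-04 -1.e+00] yaw 0.0136 gap 0.0233 F [ 0.27 -1.12 -1.53] M [ 0.   -0.   -0.01] q [-0.51  0.18  1.86  0.    1.1  -2.1 ]
```

Emit:
{"name": "servo_tool", "arguments": {"deltas": [{"offset": [0, -0.005, 0], "angular": [0, 0, 0], "claw": 0}, {"offset": [0, -0.01, 0], "angular": [0, 0, 0], "claw": 0}, {"offset": [0, -0.01, 0], "angular": [0, 0, 0], "claw": 0}, {"offset": [0, -0.01, 0], "angular": [0, 0, 0], "claw": 0}, {"offset": [0, -0.01, 0], "angular": [0, 0, 0], "claw": 0}, {"offset": [0, -0.005, 0], "angular": [0, 0, 0], "claw": 0}, {"offset": [0, 0, 0], "angular": [0, 0, 0], "claw": 0}]}}

```text
time_s: 9.15
ee_pos: [0.5033, -0.1986, 0.1057]
orientation: [-0.021, 3.141, 0.002]
force: [0.7, -0.3, -2.3]
finger_gap: 0.0237
```

```bash
python3 - <<'E'
from h import *
a=grab('wrist','w4')['img'];b=grab('side','s4')['img']
cv2.imwrite('pics/m4.png',np.hstack([cv2.resize(a,(400,300)),cv2.resize(b[180:380,200:467],(400,300))]))
E
python3 st.py
```

```text
t 9.25 p [ 0.5033 -0.1979  0.1056] z [-0.      0.0014 -1.    ] yaw 0.014 gap 0.0233 F [ 0.11  0.39 -2.9 ] M [-0.01 -0.01  0.01] q [-0.6   0.22  1.81  0.    1.11 -2.18]
```

View pics/m4.png

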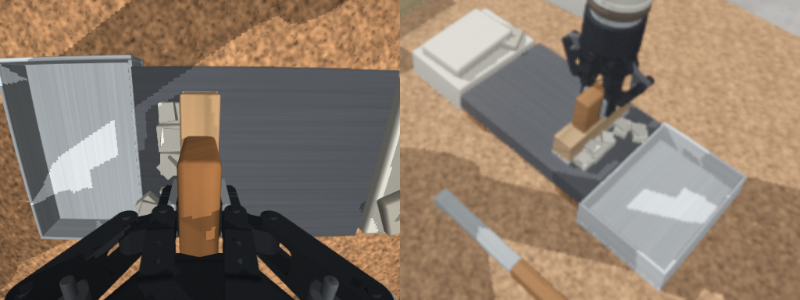

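All five chips are lined up in front of the foot, none has slipped round an end, and the board behind is clear. I'll push them over the edge.

Emit:
{"name": "servo_tool", "arguments": {"deltas": [{"offset": [0, -0.005, 0], "angular": [0, 0, 0], "claw": 0}, {"offset": [0, -0.008, 0], "angular": [0, 0, 0], "claw": 0}, {"offset": [0, -0.008, 0], "angular": [0, 0, 0], "claw": 0}, {"offset": [0, -0.008, 0], "angular": [0, 0, 0], "claw": 0}, {"offset": [0, -0.008, 0], "angular": [0, 0, 0], "claw": 0}, {"offset": [0, -0.008, 0], "angular": [0, 0, 0], "claw": 0}, {"offset": [0, -0.008, 0], "angular": [0, 0, 0], "claw": 0}, {"offset": [0, -0.008, 0], "angular": [0, 0, 0], "claw": 0}, {"offset": [0, -0.006, 0], "angular": [0, 0, 0], "claw": 0}, {"offset": [0, 0, 0], "angular": [0, 0, 0], "claw": 0}]}}

```text
time_s: 10.25
ee_pos: [0.5031, -0.271, 0.1056]
orientation: [-0.023, 3.142, 0.001]
force: [0.3, 0.4, -0.9]
finger_gap: 0.0235
```

```bash
python3 - <<'E'
from h import *
a=grab('wrist','w5')['img'];b=grab('side','s5')['img']
cv2.imwrite('pics/m5.png',np.hstack([cv2.resize(a,(400,300)),cv2.resize(b[180:380,200:467],(400,300))]))
E
python3 st.py
```

```text
t 10.35 p [ 0.5031 -0.2701  0.1055] z [-3.0e-04  1.2e-03 -1.0e+00] yaw 0.0153 gap 0.0233 F [-0.15 -0.18 -2.  ] M [-0.01 -0.04  0.04] q [-0.7   0.29  1.73  0.    1.12 -2.29]
```

View pics/m5.png

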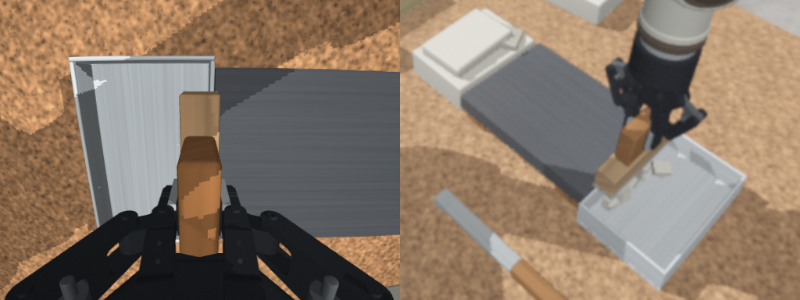

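Emit:
{"name": "servo_tool", "arguments": {"deltas": [{"offset": [0, -0.006, 0], "angular": [0, 0, 0], "claw": 0}, {"offset": [0, -0.004, 0], "angular": [0, 0, 0], "claw": 0}, {"offset": [0, 0, 0.015], "angular": [0, 0, 0], "claw": 0}, {"offset": [0, 0, 0.03], "angular": [0, 0, 0], "claw": 0}, {"offset": [0, 0, 0.03], "angular": [0, 0, 0], "claw": 0}, {"offset": [0, 0.015, 0.015], "angular": [0, 0, 0], "claw": 0}, {"offset": [0, 0.03, 0], "angular": [0, 0, 0], "claw": 0}, {"offset": [0, 0.04, 0], "angular": [0, 0, 0], "claw": 0}, {"offset": [0, 0.03, 0], "angular": [0, 0, 0], "claw": 0}, {"offset": [0, 0, 0], "angular": [0, 0, 0], "claw": 0}]}}

```text
time_s: 11.35
ee_pos: [0.5037, -0.1622, 0.2084]
orientation: [-0.022, 3.134, -0.003]
force: [0.5, -0.8, -2.2]
finger_gap: 0.0233
```

```bash
python3 - <<'E'
from h import *
a=grab('wrist','w6')['img'];b=grab('side','s6')['img'];c=grab('top','t6')['img']
cv2.imwrite('pics/m6.png',np.vstack([np.hstack([cv2.resize(a,(400,300)),cv2.resize(b[180:380,200:467],(400,300))]),cv2.resize(c[140:290,260:460],(400,300)).repeat(1,1) if 0 else np.hstack([cv2.resize(c[150:270,270:430],(400,300)),cv2.resize(b[230:380,300:467],(400,300))])]))
E
python3 st.py
```

```text
t 11.5 p [ 0.5039 -0.1659  0.2081] z [ 0.0073 -0.0041 -1.    ] yaw 0.0111 gap 0.0235 F [ 1.04 -0.13 -1.88] M [-0.03 -0.02  0.02] q [-0.55  0.07  1.77  0.    1.3  -2.13]
```

View pics/m6.png

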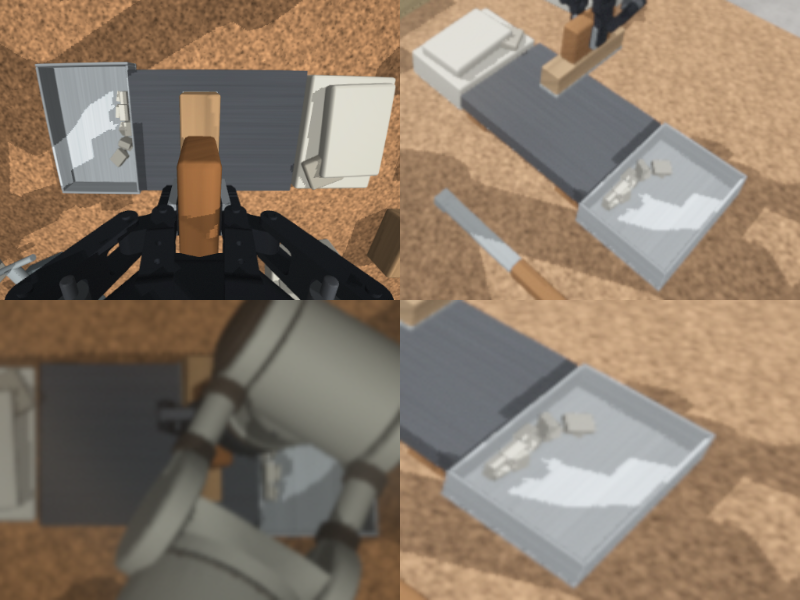

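The board is empty, and the chips lie in the tray along its near wall, with none beside it. I'll carry the scraper back to the crate.

Emit:
{"name": "servo_tool", "arguments": {"deltas": [{"offset": [0, 0.02, 0], "angular": [0, 0, 0], "claw": 0}, {"offset": [-0.003, 0.035, 0.002], "angular": [0, 0, 0.01], "claw": 0}, {"offset": [-0.004, 0.04, 0.002], "angular": [0, 0, 0.01], "claw": 0}, {"offset": [-0.004, 0.04, 0.002], "angular": [0, 0, 0.01], "claw": 0}, {"offset": [-0.004, 0.04, 0.002], "angular": [0, 0, 0.01], "claw": 0}, {"offset": [-0.004, 0.04, 0.002], "angular": [0, 0, 0.01], "claw": 0}, {"offset": [-0.004, 0.04, 0.002], "angular": [0, 0, 0.01], "claw": 0}, {"offset": [-0.004, 0.03, 0], "angular": [0, 0, 0.01], "claw": 0}, {"offset": [0, 0.01, 0], "angular": [0, 0, 0], "claw": 0}, {"offset": [0, 0, 0], "angular": [0, 0, 0], "claw": 0}]}}

```text
time_s: 12.5
ee_pos: [0.4788, 0.1269, 0.224]
orientation: [-0.102, 3.128, -0.013]
force: [-0.1, -0.6, -2.4]
finger_gap: 0.0237
```

```bash
python3 st.py
```

```text
t 12.5 p [0.4788 0.1269 0.224 ] z [ 0.0126 -0.008  -0.9999] yaw 0.0653 gap 0.0237 F [-0.07 -0.63 -2.38] M [0.   0.   0.01] q [ 0.02 -0.04  1.85 -0.01  1.33 -1.61]
```

Remaining: dx -0.025, dy +0.217, yaw +0.032, plus a small tilt correction (ωx +0.008, ωy +0.0126).

Emit:
{"name": "servo_tool", "arguments": {"deltas": [{"offset": [-0.002, 0.02, -0.003], "angular": [0.008, 0.012, 0.01], "claw": 0}, {"offset": [-0.003, 0.03, -0.003], "angular": [0, 0, 0.01], "claw": 0}, {"offset": [-0.004, 0.035, -0.003], "angular": [0, 0, 0.01], "claw": 0}, {"offset": [-0.004, 0.035, -0.003], "angular": [0, 0, 0], "claw": 0}, {"offset": [-0.004, 0.035, -0.003], "angular": [0, 0, 0], "claw": 0}, {"offset": [-0.004, 0.025, -0.003], "angular": [0, 0, 0], "claw": 0}, {"offset": [-0.002, 0.012, 0], "angular": [0, 0, 0], "claw": 0}, {"offset": [0, 0, 0], "angular": [0, 0, 0], "claw": 0}, {"offset": [0, 0, 0], "angular": [0, 0, 0], "claw": 0}]}}

```text
time_s: 13.4
ee_pos: [0.4646, 0.3096, 0.2057]
orientation: [-0.119, 3.136, -0.013]
force: [-0.4, -0.4, -2.4]
finger_gap: 0.0234
```

```bash
python3 st.py
```

```text
t 13.4 p [0.4646 0.3096 0.2057] z [ 0.0037 -0.008  -1.    ] yaw 0.0758 gap 0.0234 F [-0.42 -0.42 -2.36] M [ 0.01 -0.04 -0.04] q [ 0.38  0.15  1.68 -0.01  1.31 -1.27]
```

Emit:
{"name": "servo_tool", "arguments": {"deltas": [{"offset": [-0.005, 0.015, 0], "angular": [0.008, 0.003, 0.015], "claw": 0}, {"offset": [-0.005, 0.014, 0], "angular": [0, 0, 0], "claw": 0}, {"offset": [0, 0.002, -0.02], "angular": [0, 0, 0], "claw": 0}, {"offset": [0, 0, -0.03], "angular": [0, 0, 0], "claw": 0}, {"offset": [0, 0, -0.025], "angular": [0, 0, 0], "claw": 0}, {"offset": [0, 0, 0], "angular": [0, 0, 0], "claw": 0}, {"offset": [0, 0, 0], "angular": [0, 0, 0], "claw": 0}]}}

```text
time_s: 14.1
ee_pos: [0.4557, 0.3429, 0.1322]
orientation: [-0.137, 3.133, 0.005]
force: [0.5, 0.5, -1.4]
finger_gap: 0.0236
```

```bash
python3 st.py
```

```text
t 14.1 p [0.4557 0.3429 0.1322] z [ 0.0059  0.0036 -1.    ] yaw 0.0876 gap 0.0236 F [ 0.51  0.53 -1.43] M [ 0.01 -0.03 -0.02] q [ 0.43  0.25  1.72  0.    1.17 -1.23]
```

Emit:
{"name": "servo_tool", "arguments": {"deltas": [{"offset": [-0.001, -0.002, -0.015], "angular": [-0.003, 0.005, 0.008], "claw": 0}, {"offset": [0, 0, -0.02], "angular": [0, 0, 0], "claw": 0}, {"offset": [0, 0, -0.015], "angular": [0, 0, 0], "claw": 0}, {"offset": [0, 0, -0.005], "angular": [0, 0, 0], "claw": 0}, {"offset": [0, 0, 0], "angular": [0, 0, 0], "claw": 0}, {"offset": [0, 0, 0], "angular": [0, 0, 0], "claw": 0}]}}

```text
time_s: 14.7
ee_pos: [0.4578, 0.3425, 0.0793]
orientation: [-0.152, 3.129, 0.006]
force: [-0.9, -0.0, -2.0]
finger_gap: 0.0233
```

```bash
python3 st.py
```

```text
t 14.7 p [0.4578 0.3425 0.0793] z [ 0.0086  0.0041 -1.    ] yaw 0.0971 gap 0.0233 F [-0.86 -0.02 -1.98] M [-0.02 -0.01 -0.01] q [ 0.43  0.32  1.74  0.    1.06 -1.24]
```

Emit:
{"name": "servo_tool", "arguments": {"deltas": [{"offset": [-0.003, 0, -0.005], "angular": [-0.004, 0.008, 0], "claw": 0}, {"offset": [0, 0, -0.005], "angular": [0, 0, 0], "claw": 0}, {"offset": [0, 0, -0.002], "angular": [0, 0, 0], "claw": 0}, {"offset": [0, 0, 0], "angular": [0, 0, 0], "claw": 0}, {"offset": [0, 0, 0], "angular": [0, 0, 0], "claw": 0}]}}

```text
time_s: 15.2
ee_pos: [0.4559, 0.3432, 0.0684]
orientation: [-0.152, 3.135, 0.002]
force: [-0.2, -0.3, -1.5]
finger_gap: 0.0229
```

```bash
python3 st.py
```

```text
t 15.2 p [0.4559 0.3432 0.0684] z [ 0.0032  0.0013 -1.    ] yaw 0.0972 gap 0.0229 F [-0.21 -0.31 -1.51] M [-0.02  0.06 -0.01] q [ 0.43  0.34  1.75 -0.    1.05 -1.23]
```

Emit:
{"name": "servo_tool", "arguments": {"deltas": [{"offset": [0, 0, -0.002], "angular": [0, 0.003, 0], "claw": 0}, {"offset": [0, 0, -0.001], "angular": [0, 0, 0], "claw": 0}, {"offset": [0, 0, -0.001], "angular": [0, 0, 0], "claw": 0}, {"offset": [0, 0, 0], "angular": [0, 0, 0], "claw": 0}, {"offset": [0, 0, 0], "angular": [0, 0, 0], "claw": 0}]}}

```text
time_s: 15.7
ee_pos: [0.4565, 0.3435, 0.0652]
orientation: [-0.153, 3.137, 0.003]
force: [-0.7, 0.0, -1.1]
finger_gap: 0.0233
```

```bash
python3 st.py
```

```text
t 15.7 p [0.4565 0.3435 0.0652] z [ 0.0011  0.0019 -1.    ] yaw 0.0972 gap 0.0233 F [-0.7   0.   -1.13] M [-0.02  0.02 -0.01] q [ 0.43  0.35  1.74  0.    1.05 -1.24]
```

Emit:
{"name": "servo_tool", "arguments": {"deltas": [{"offset": [0, 0, -0.001], "angular": [0, 0, 0], "claw": 0}, {"offset": [0, 0, -0.001], "angular": [0, 0, 0], "claw": 0}]}}

```text
time_s: 15.9
ee_pos: [0.4564, 0.3437, 0.065]
orientation: [-0.153, 3.137, 0.002]
force: [-5.0, -3.2, 9.0]
finger_gap: 0.0233
```

```bash
python3 st.py
```

```text
t 15.9 p [0.4564 0.3437 0.065 ] z [ 6.0e-04  1.5e-03 -1.0e+00] yaw 0.0974 gap 0.0233 F [-5.03 -3.19  9.04] M [-0.6  0.5 -0.1] q [ 0.43  0.35  1.74  0.    1.05 -1.24]
```

Contact with the crate floor is firm. I'll release.

Emit:
{"name": "servo_tool", "arguments": {"deltas": [{"offset": [0, 0, 0], "angular": [0, 0, 0], "claw": 30}, {"offset": [0, 0, 0], "angular": [0, 0, 0], "claw": 45}, {"offset": [0, 0, 0], "angular": [0, 0, 0], "claw": 60}, {"offset": [0, 0, 0], "angular": [0, 0, 0], "claw": 80}, {"offset": [0, 0, 0], "angular": [0, 0, 0], "claw": 100}, {"offset": [0, 0, 0], "angular": [0, 0, 0], "claw": 100}, {"offset": [0, 0, 0], "angular": [0, 0, 0], "claw": 100}, {"offset": [0, 0, 0], "angular": [0, 0, 0], "claw": 100}]}}

```text
time_s: 16.7
ee_pos: [0.4576, 0.3441, 0.0656]
orientation: [-0.153, 3.135, 0.004]
force: [0.3, 0.4, -0.6]
finger_gap: 0.0854
```

Emit:
{"name": "servo_tool", "arguments": {"deltas": [{"offset": [0, 0, 0.01], "angular": [0, 0, 0], "claw": 100}, {"offset": [0, 0, 0.02], "angular": [0, 0, 0], "claw": 100}, {"offset": [0, 0, 0.03], "angular": [0, 0, 0], "claw": 100}, {"offset": [0, 0, 0.04], "angular": [0, 0, 0], "claw": 100}, {"offset": [0, 0, 0.04], "angular": [0, 0, 0], "claw": 100}, {"offset": [-0.03, 0.02, 0.02], "angular": [0, 0, 0], "claw": 100}, {"offset": [-0.04, 0.03, 0], "angular": [0, 0, 0], "claw": 100}, {"offset": [-0.04, 0.03, 0], "angular": [0, 0, 0], "claw": 100}, {"offset": [-0.03, 0.03, 0], "angular": [0, 0, 0], "claw": 100}, {"offset": [0, 0, 0], "angular": [0, 0, 0], "claw": 100}]}}

```text
time_s: 17.7
ee_pos: [0.3126, 0.4566, 0.241]
orientation: [-0.145, 3.128, 0.015]
force: [1.2, -0.1, -0.4]
finger_gap: 0.0854
```

```bash
python3 - <<'E'
from h import *
b=grab('side','s7')['img'];c=grab('top','t7')['img']
rs=lambda i:cv2.resize(i,(400,300),interpolation=cv2.INTER_CUBIC)
cv2.imwrite('pics/m7.png',np.vstack([np.hstack([rs(b[120:240,90:250]),rs(b[250:370,300:460])]),np.hstack([rs(c[165:285,90:250]),rs(c[150:270,280:440])])]))
E
python3 st.py
```

```text
t 17.8 p [0.3157 0.4544 0.2407] z [ 0.0108  0.0085 -0.9999] yaw 0.0894 gap 0.0853 F [ 0.51 -0.22 -0.18] M [-0.02  0.   -0.  ] q [ 0.75  0.09  1.67 -0.    1.36 -0.91]
```

View pics/m7.png

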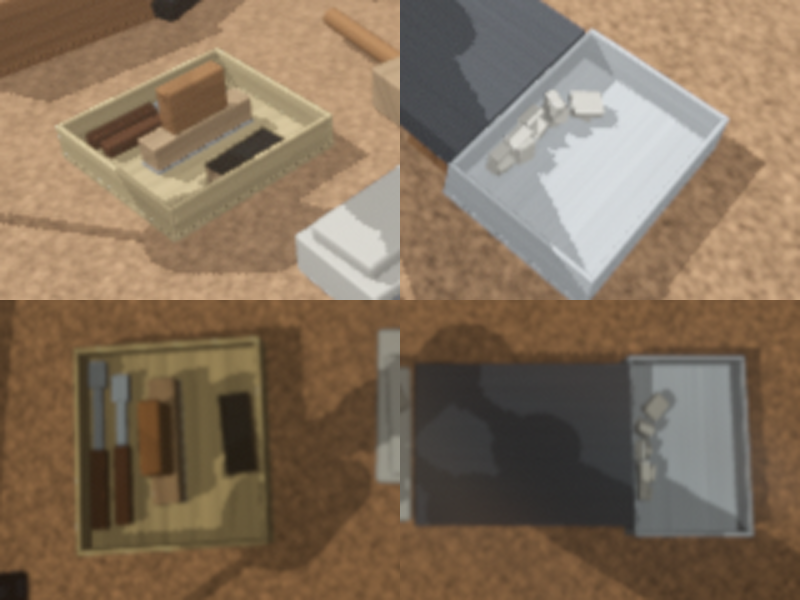

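The scraper stands upright in its lane. The chisels and block look unmoved, the board is clear, and the chips are in the tray with none beside it.

Emit:
{"name": "servo_tool", "arguments": {"deltas": [{"offset": [0, 0, 0], "angular": [0, 0, 0], "claw": 100}, {"offset": [0, 0, 0], "angular": [0, 0, 0], "claw": 100}]}}

```text
time_s: 18.0
ee_pos: [0.3173, 0.4531, 0.241]
orientation: [-0.136, 3.127, 0.012]
force: [0.0, 0.9, -0.6]
finger_gap: 0.0856
```

```bash
python3 -c "
from workcell import r
print(r.hand_in())"
```

```text
the job is handed in; nothing more can be done
None
```

I took the scraper out of the crate by its grip and wiped the chips off the board into the tray in one stroke. I then stood it upright in its lane in the crate, released it only once it pressed on the floor (about 9 N), and handed in at 18 s.

- **Chips:** the last pictures show the board empty and the chips in the tray along its near wall, with none beside it. They lie touching in a cluster, so I could not count all five one by one. Just before the final push I saw the group ahead of the foot and nothing left behind it.
- **Scraper and other tools:** the scraper is upright in its lane. The chisels and the rubbing block looked unmoved. I did not check the mallet, rasp and lump closely in the last pictures, but the arm never went near them.
- **Forces:** the highest force I read was about 11 N, at the set-down. I only saw readings at the end of each move. No check failed or disagreed.

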